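# Test the anchor light at its half-turn

## Robot

A 7-joint arm with a two-finger parallel gripper is mounted at the origin on the work surface. World frame = base frame: x ahead of the robot, y to its left, z up, the work surface at z = 0. Lengths are in m, angles in rad, forces in N, time in s.
With the tool pointing down it reaches from about 0.425 to 0.925 m from the base axis. Payload 6.8 kg.
Tool frame: the origin (TCP) lies midway between the tips of the shut fingers; the grasp point (between the pads) lies r.grasp_offset behind it (r.grasp_offset is the distance from the TCP to the grasp point, in m); z points along the fingers, y is the direction in which the jaws open and shut (so a half turn about z gives the same grasp; the last joint's range is limited). The gripper opens to 85 mm and grips with 20 to 120 N. Pads are 22 mm wide; open, the fingers measure 114 mm over their backs; the gripper's body (76 mm by 85 mm) begins 54 mm behind the grasp point. The pads swing forward as they close: fully open they stand 13 mm farther back than shut.
Start: joints at [-1.332, 0.477, 0.022, 1.555, -0.011, 1.109, -0.083], TCP at [0.229, 0.635, 0.231] pointing down, gripper open.
Joint ranges: [-2.96, 2.96], [-0.34, 2.1], [-1.41, 1.46], [0.24, 2.44], [-1.37, 4.51], [0.17, 1.92], [-2.96, 2.96]. Speed limits (rad/s): [2.39, 2.39, 3.14, 3.14, 3.14, 3.14, 3.14].

## Interface

Orientations are given as a rotation vector (axis times angle).
In Python, from bench import r gives the robot as it stands. The module is installed in compiled form; this text tells all that it offers.
- The arm moves only by the tool send_rows, never from a script. Its argument "moves" is one flat list of numbers, 4 for each row, row after row: the shift along the tool's x, y, z in mm, then the turn about the tool's z in degrees. A call has 1 to 8 rows; each row is the pose to reach, as a shift and turn from the pose commanded when the call began, along the tool's axes at that moment; what a row does not reach only later rows make up. A row lasts 1/8 s, in which the tool goes at most 62.5 mm and 10.7 degrees, less where a joint would pass 70% of its speed; a pose out of reach is approached as far as the arm can. A call with a gripper value outside its range is refused whole. "hand" is the closure, from 0 (fully open) to 1 (shut), set as the call begins (left out, the last holds). The fingers move at their own pace and stop on an object; "newtons" is the grip in N (left out, the last holds). Time passes only in rows, so rows that repeat a pose let the fingers close. It gives the time, the measured TCP pose, the force and the opening at its end, in the units of the state.
- r.get_obs(): the state, without advancing time (a new reading comes with each control period).
- r.grab_frame(name): name is "scene" or "top" or "wrist"; returns a dict with "img" (400x640x3 uint8, red, green, blue), "mtx" (3x3 intrinsics, pixels), "world_to_cam" (4x4, takes a point from world to camera coordinates). Camera axes: x right, y up, looking along -z (the intrinsics and any distortion apply to the point x, -y, -z); pixel columns grow to the right and rows downward; lengths in m; the calibration is good to about 2 mm. A picture is of the moment at which its call begins. There is no depth.
- r.hand_in(): hands the job in, once; it reports no verdict.
The state is a dict: "clock": time; "joints": joint angles; "qvel": joint speeds; "tau": joint torques, N m; "tcp_pos": TCP position; "orientation": TCP orientation; "contact_force": force on the tool from outside, world axes, zero at the start; "moment": the same for the moment, N m; "grip_width": finger opening in m.
Only numpy, scipy, OpenCV 4.12 (cv2) and the standard library are available. Lean on these libraries where they do the work, as an engineer would, in place of code of your own. Each camera call takes 0.05 s, during which the arm holds its last target.

## Task

Before the anchor light is hoisted, fit its lamp head onto the battery body: stand the head upright in the socket with its two pins down the two entry slots, right to the bottom, then twist it clockwise (seen from above) half-way to the lock, until its pointer stands at the bar mark, the test position. Stop well before the lock clicks. The switch springs back if let go, so finish while still gripping the head and holding it at the test mark; leave the other things on the chart table where they lie.

Things in the scene. Friction and masses are not known exactly. Their poses are not given: they have to be found in the camera images.
- lantern: battery body of the anchor light: grey plastic upright cylinder 76 mm wide, in a black deck socket (112 mm foot) screwed to the table, so it stays put. Origin: centre of the foot on the table, z up. Rim 90 mm up. In its top is the bayonet socket: a bore 51 mm wide through an aluminium ledge 10.5 mm thick, below it a chamber 61 mm wide with a flat floor. A half turn about z looks the same.
- socket (a point): point on the lantern's axis on the socket's floor, 66 mm above the table: the head's origin comes here when fully home. Axes as the lantern's.
- slot (a point): mouth of one of the two entry slots for the pins, at the rim, 28 mm from the axis along the lantern's +x; the other is opposite, at -x. Slots are 12 mm wide and cut the ledge through. A white round dot on the rim marks each.
- test_mark (a point): test mark: white radial bar on the rim, 36 degrees clockwise (seen from above) of the +x slot, with its twin opposite. The head's pointers stand here in the test position. A white square 73 degrees clockwise of each slot marks the lock; sprung catches begin to resist at about 47 degrees of turn and click over at about 60.
- lamp_head: lamp head, 122 mm high, about 160 g, loose, upright on the table. Origin: centre of its underside, z up. From below: black skirt 48 mm wide (0 to 26 mm, foot tapered to 43) with the two pins; black collar 62 wide (to 36 mm) with white pointer ribs over the pins; clear lens 56 wide (to 72); black cap 62 wide (to 84); flat hoisting eye (84 to 122 mm). A half turn about z is the same.
- eye (a point): point on the head's axis, 108 mm above its underside, in the hoisting eye, an upright flat aluminium lug 12 mm thick along the head's y and 36 mm wide along its x, 38 mm high: pinch it here across the 12 mm.
- pin (a point): outer end of one of the two round steel bayonet pins, 8 mm in diameter, 28.5 mm from the head's axis along its +x, 7 mm above the underside; the other is opposite, at -x. Home, the pins pass under the ledge with 2.5 mm to spare.
- switch_ring (a joint): spring-return switch ring inside the socket, rad, 0 at rest, grows as the head turns clockwise. The pins meet it after about 0.11 rad of turn, then push it along, so it reads the head's turn less about 0.11: about 0.52 at the test mark, 0.94 at the lock's click. Spring back torque 0.04 N m at rest, 0.09 N m at the test mark.
- parallel_rule: grey aluminium parallel rule, 380 x 62 mm, 17 mm high at its knobs, long along its y, lying flat. Origin: centre underneath. Leave alone.
- bearing_compass: white plastic hand-bearing compass, round puck 80 mm wide, 38 mm high. Origin: centre underneath. Leave alone.
- dividers: stainless steel dividers lying flat, about 195 mm long along its x, 50 mm wide, 7 mm high. Origin: near its middle, underneath. Leave alone.
- pencil_cup: clear acrylic pencil cup, 76 mm wide, 95 mm high, with three pencils standing in it, up to 165 mm high. Origin: centre underneath. Leave alone.
There are look-alikes about, which are no part of the job. Leave any green look-alike of the lamp_head alone.

How it is judged:
By the outcome, as a careful person would: the job done as asked, in the order asked, and still so for the second after the job is handed in, while the arm keeps its last pose, push and grip.
It also fails if it takes over 48 s, if anything falls off the work surface, if the arm or the gripper's body presses on something with over 40 N, if the wrist force passes 120 N, or if a joint passes its speed limit or range.

## Working session

There is one attempt and no reset: what is moved stays moved. The work goes in short steps, Python scripts to look and compute and a tool call to move; the robot and the scene stay as the last step left them, time stands still between calls to the robot, and variables do not carry over. Pictures are saved under pics/ and viewed, and the job is handed in when it is done.

Besides the shell and the picture viewer there is one more tool, called after "Request:" in YAML: its name, and indented under it one key for each argument. send_rows: Moves the arm, as the interface text tells. Its arguments: {"type":"object","properties":{"moves":{"type":"array"},"hand":{"type":"number"},"newtons":{"type":"number"}},"required":["moves"]}

```bash
mkdir -p pics
python3 - <<'E'
from bench import r
import cv2,numpy as np
o=r.get_obs(); print(o, r.grasp_offset)
for n in ["scene","top","wrist"]:
    f=r.grab_frame(n); cv2.imwrite(f"pics/{n}0.png",f["img"][:,:,::-1]); np.savez(f"{n}0.npz",**f); print(n,f["mtx"].tolist(),f["world_to_cam"].round(4).tolist(),f.keys())
E
```

```text
{'clock': 0.0, 'joints': array([-1.3321235 ,  0.47781718,  0.02235501,  1.55643336, -0.01146544,
        1.10932626, -0.0830936 ]), 'qvel': array([-0.00024092, -0.00276192, -0.00057545,  0.00093697, -0.00036272,
       -0.00027452, -0.00139523]), 'tau': array([ 3.69222071e-04, -5.96463454e+01,  1.60800297e+00, -2.81192833e+01,
        1.25295125e-02,  9.57864075e-03,  1.20556589e-06]), 'tcp_pos': array([0.22923995, 0.63425224, 0.23032223]), 'orientation': array([-5.41912628e-01, -3.09435231e+00,  2.90613094e-03]), 'contact_force': array([-0.01786249, -1.09189967,  0.72116239]), 'moment': array([-0.00882688,  0.01131429,  0.05250786]), 'grip_width': 0.08566435232433679} 0.0187
scene [[437.1573239259544, 0.0, 317.3110098280875], [0.0, 437.1573239259544, 199.9208228828135], [0.0, 0.0, 1.0]] [[-0.4844, 0.8748, 0.0034, 0.3262], [-0.5455, -0.305, 0.7807, 0.2664], [0.684, 0.3763, 0.625, -1.813], [0.0, 0.0, 0.0, 1.0]] dict_keys(['img', 'mtx', 'world_to_cam'])
top [[395.5247958936733, 0.0, 323.7924161036369], [0.0, 395.5247958936733, 198.9779042312838], [0.0, 0.0, 1.0]] [[0.0001, -0.9997, -0.0235, -0.0081], [0.9827, -0.0043, 0.185, -0.629], [-0.185, -0.0231, 0.9825, -1.134], [0.0, 0.0, 0.0, 1.0]] dict_keys(['img', 'mtx', 'world_to_cam'])
wrist [[289.4919846974411, 0.0, 317.63503620748673], [0.0, 289.4919846974411, 194.67603709989848], [0.0, 0.0, 1.0]] [[0.3399, 0.9404, -0.0014, -0.6751], [-0.8981, 0.3242, -0.2972, 0.0383], [-0.279, 0.1022, 0.9548, -0.3805], [0.0, 0.0, 0.0, 1.0]] dict_keys(['img', 'mtx', 'world_to_cam'])
```

View pics/scene0.png

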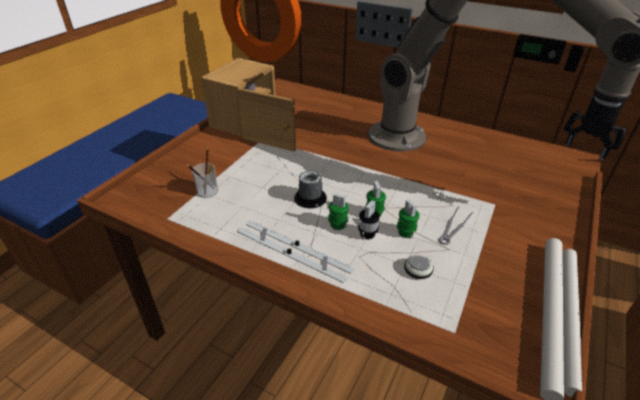

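View pics/top0.png

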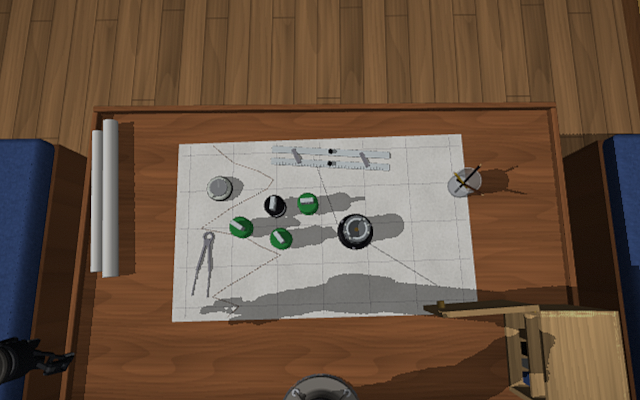

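View pics/wrist0.png

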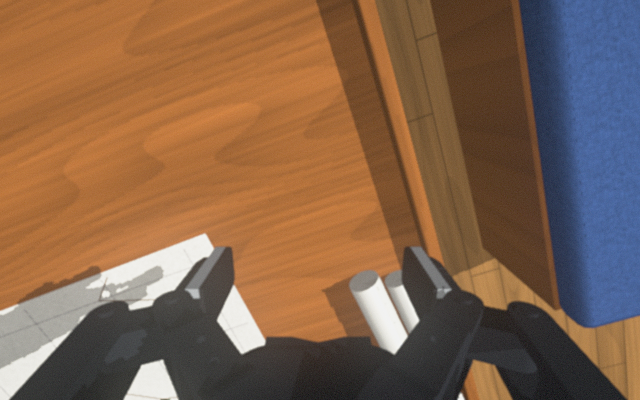

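Candidates in top view: black head (275,205), and green look-alikes at (307,203), (281,238), (241,227). The lantern is at (355,231). The black one matches the description, so I'll check it in a close crop.

```bash
cat > h.py <<'E'
import numpy as np,cv2
def ray(f,u,v):
    K=f["mtx"];T=f["world_to_cam"];R=T[:3,:3];c=-R.T@T[:3,3]
    d=np.array([(u-K[0,2])/K[0,0],-(v-K[1,2])/K[1,1],-1.]);return c,R.T@d
def onz(f,u,v,z):
    c,d=ray(f,u,v);return c+d*(z-c[2])/d[2]
def proj(f,P):
    P=np.atleast_2d(P);T=f["world_to_cam"];q=P@T[:3,:3].T+T[:3,3];K=f["mtx"]
    return np.c_[K[0,0]*q[:,0]/-q[:,2]+K[0,2],-K[1,1]*q[:,1]/-q[:,2]+K[1,2]]
def crop(img,x0,y0,x1,y1,s,name):
    cv2.imwrite(name,cv2.resize(img[y0:y1,x0:x1,::-1],None,fx=s,fy=s,interpolation=cv2.INTER_CUBIC))
E
python3 - <<'E'
from h import *
t=dict(np.load("top0.npz"));s=dict(np.load("scene0.npz"))
crop(t["img"],225,180,385,260,5,"pics/tc.png")
crop(s["img"],280,160,440,260,5,"pics/sc.png")
for n,u,v,z in [("head",275,205,.1),("lant",355,231,.09),("g1",307,203,.1),("g2",281,238,.1),("g3",241,227,.1),("comp",219,188,.04)]: print(n,onz(t,u,v,z).round(3))
E
```

```text
head [0.604 0.132 0.1  ]
lant [ 0.529 -0.1    0.09 ]
g1 [0.609 0.038 0.1  ]
g2 [0.508 0.112 0.1  ]
g3 [0.54  0.228 0.1  ]
comp [0.668 0.316 0.04 ]
```

View pics/tc.png

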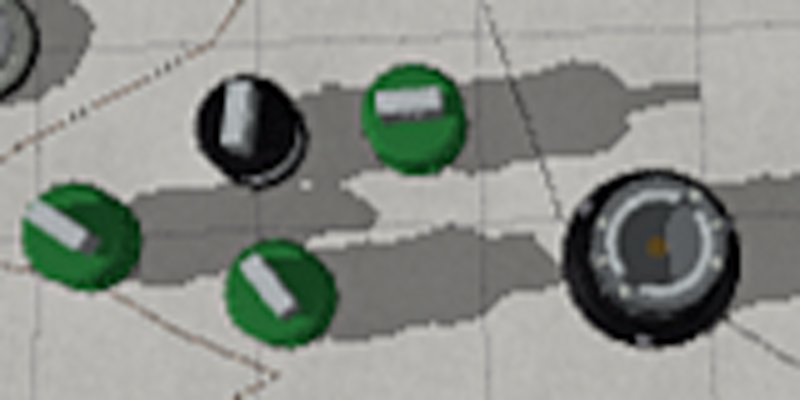

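View pics/sc.png

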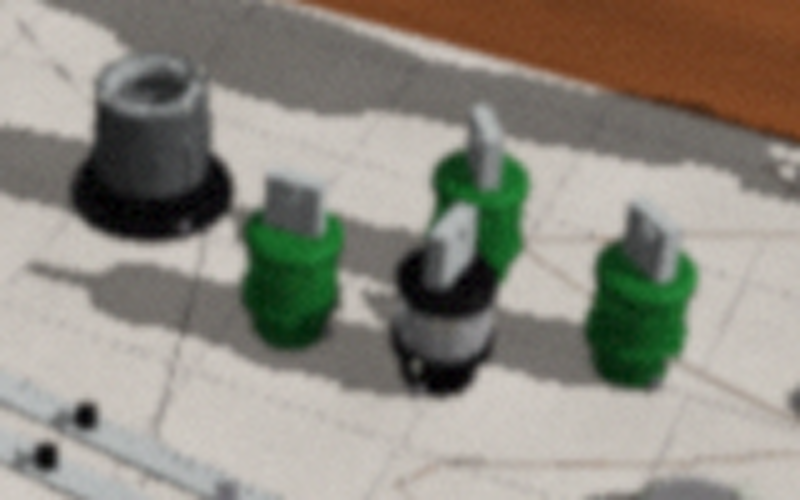

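The crop confirms the choice: black collar and cap with a clear lens at top (275,206), and its eye runs roughly along world x. The three green ones are excluded. Next I'll get above it for a wrist view.

```bash
cat >> h.py <<'E'
from scipy.spatial.transform import Rotation as Ro
def rel(o,target,yaw_tool_x=None):
    "shift in tool axes mm; turn deg to bring tool x to world yaw"
    R=Ro.from_rotvec(o["orientation"]).as_matrix()
    s=R.T@(np.array(target)-o["tcp_pos"])*1000
    cur=np.degrees(np.arctan2(R[1,0],R[0,0]))
    return s.round(1),R.round(3).tolist(),cur
E
python3 - <<'E'
from h import *
from bench import r
o=r.get_obs()
t=dict(np.load("top0.npz"));w=dict(np.load("wrist0.npz"))
print(rel(o,[.604,.132,.23]))
R=Ro.from_rotvec(o["orientation"]).as_matrix()
c,d=ray(w,320,200);print("cam in tool",(R.T@(c-o["tcp_pos"])).round(3),"dir",(R.T@d).round(2))
for z,pts in [(.122,[(243,82),(236,150)]),(.090,[(655,245)])]:
  P=[onz(t,225+a/5,180+b/5,z) for a,b in pts];print(P)
E
```

```text
(array([-523.2, -345.1,    1.1]), [[-0.94, 0.34, -0.0], [0.34, 0.94, -0.001], [-0.0, -0.001, -1.0]], np.float64(160.13094923351105))
cam in tool [ 0.077  0.001 -0.143] dir [-0.31  0.01  0.95]
[array([0.62514107, 0.1329012 , 0.122     ]), array([0.58572044, 0.13596684, 0.122     ])]
[array([ 0.53441136, -0.1031851 ,  0.09      ])]
```

Request:
send_rows:
  moves: [-48,-31,-5,-2,-96,-63,-10,-4,-144,-95,-15,-6,-192,-127,-20,-8,-240,-158,-20,-10,-288,-190,-20,-12,-336,-222,-20,-14,-384,-253,-20,-16]

```text
clock: 1.15
tcp_pos: [0.5053, 0.2647, 0.2513]
orientation: [-0.104, -3.14, -0.0]
contact_force: [0.9, 0.1, 0.3]
grip_width: 0.0855
```

Run:
```python
from h import *
from bench import r
o=r.get_obs()
print(o["clock"],o["tcp_pos"],o["joints"].round(2),rel(o,[.604,.132,.25]))
```

```text
1.15 [0.505338   0.26466727 0.25127546] [-0.7   0.29  0.14  1.8  -0.04  1.06  0.95] (array([-107.2, -125.8,    1.3]), [[-0.998, 0.066, -0.0], [0.066, 0.998, 0.0], [0.0, 0.0, -1.0]], np.float64(176.19840077370574))
```

Request:
send_rows:
  moves: [-36,-42,0,0,-72,-84,0,0,-107,-126,0,0,-107,-126,0,0,-107,-126,0,0]

```text
clock: 1.78
tcp_pos: [0.6024, 0.1339, 0.2509]
orientation: [-0.106, -3.139, -0.001]
contact_force: [0.0, 0.4, -0.8]
grip_width: 0.0856
```

Run:
```python
from h import *
from bench import r
o=r.get_obs()
f=r.grab_frame("wrist");np.savez("w1.npz",**f);cv2.imwrite("pics/w1.png",f["img"][:,:,::-1])
print(o["clock"],o["tcp_pos"],o["joints"].round(2),proj(f,[[.604,.132,.122],[.53,-.1,.09]]))
```

```text
1.775 [0.60235572 0.13388803 0.25087522] [-0.48  0.37  0.21  1.69 -0.08  1.09  1.26] [[314.62795628 188.25557447]
 [ 83.7053901  125.07860865]]
```

View pics/w1.png

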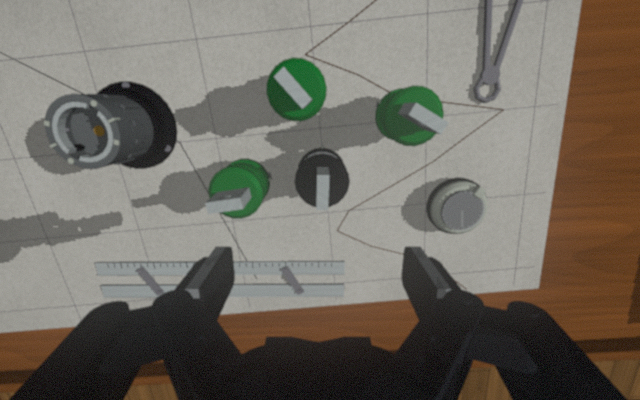

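Run:
```python
from h import *
f=dict(np.load("w1.npz"))
crop(f["img"],280,135,370,225,8,"pics/w1h.png")
crop(f["img"],35,75,185,175,5,"pics/w1l.png")
```

```text
(no output)
```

View pics/w1h.png

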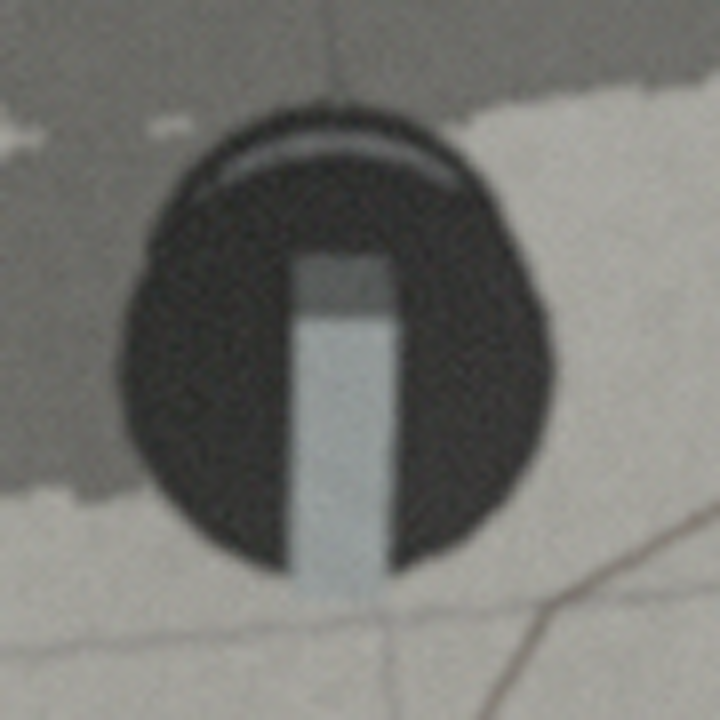

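View pics/w1l.png

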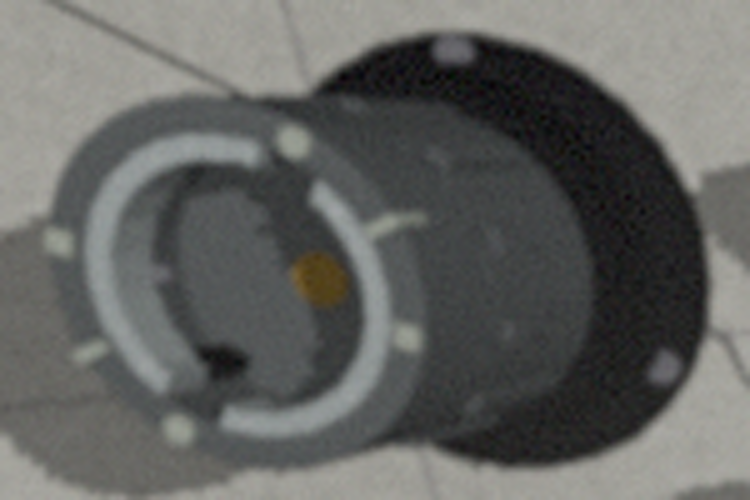

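Run:
```python
from h import *
from bench import r
o=r.get_obs()
f=dict(np.load("w1.npz"))
P=np.array([onz(f,280+a/8,135+b/8,.122) for a,b in [(295,318),(400,320),(388,595),(290,590)]]);print(P.round(4))
m=P.mean(0);a=(P[0]+P[1]-P[2]-P[3])/2;yaw=np.degrees(np.arctan2(a[1],a[0]));print("head",m,yaw,np.linalg.norm(a))
print(rel(o,[m[0],m[1],.108-.0187]),)
D=[onz(f,35+a/5,75+b/5,.09) for a,b in [(293,142),(178,430),(395,222),(90,352),(408,337),(58,242)]]
for q in range(0,6,2):
  c=(D[q]+D[q+1])/2;d=D[q]-D[q+1];print(c.round(4),np.degrees(np.arctan2(d[1],d[0])),np.linalg.norm(d))
```

```text
[[0.5906 0.1351 0.122 ]
 [0.5917 0.1477 0.122 ]
 [0.6269 0.1443 0.122 ]
 [0.6254 0.1321 0.122 ]]
head [0.60865247 0.13981477 0.122     ] 174.7291923036544 0.03506948571370867
(array([ -6.4,   5.3, 161.6]), [[-0.998, 0.066, -0.001], [0.066, 0.998, 0.001], [0.001, 0.001, -1.0]], np.float64(176.22713748028963))
[ 0.5377 -0.1044  0.09  ] 143.20212323712497 0.0694687778484995
[ 0.5373 -0.1029  0.09  ] 106.95151447627407 0.07399910641916756
[ 0.5377 -0.1043  0.09  ] 70.20870452393088 0.07021622648185874
```

Request:
send_rows:
  moves: [-3,2,25,1,-5,4,50,1.5,-5,4,75,1.5,-5,4,85,1.5,-5,4,85,1.5,-5,4,85,1.5]

```text
clock: 2.58
tcp_pos: [0.6086, 0.1376, 0.1674]
orientation: [0.146, 3.137, 0.001]
contact_force: [0.2, -0.1, -0.3]
grip_width: 0.0851
```

Run:
```python
from h import *
from bench import r
o=r.get_obs()
f=r.grab_frame("wrist");np.savez("w2.npz",**f);crop(f["img"],220,120,440,280,3.6,"pics/w2.png")
print(o["clock"],o["tcp_pos"],proj(f,[[.6087,.1398,.122]]))
```

```text
2.575 [0.60864456 0.13760934 0.16744611] [[319.1568852  218.26815262]]
```

View pics/w2.png

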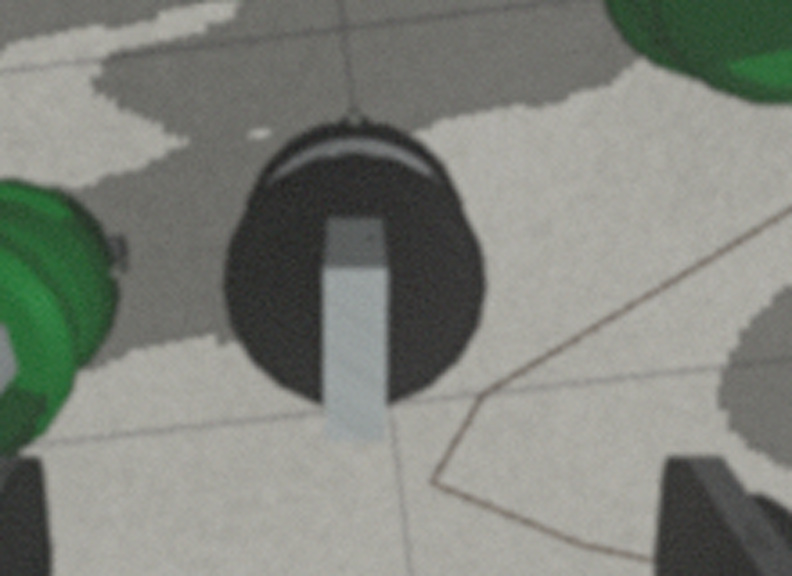

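Request:
send_rows:
  moves: [0,1.5,25,0,0,1.5,50,0,0,1.5,70,0,0,1.5,77,0,0,1.5,77,0]

```text
clock: 3.25
tcp_pos: [0.6084, 0.1385, 0.0894]
orientation: [-0.147, -3.138, 0.0]
contact_force: [-0.1, -0.4, 0.4]
grip_width: 0.0855
```

Request:
send_rows:
  moves: [0,0,0,0,0,0,0,0,0,0,0,0,0,0,0,0,0,0,0,0,0,0,0,0]
  hand: 1
  newtons: 60

```text
clock: 4.0
tcp_pos: [0.6084, 0.1385, 0.0896]
orientation: [0.147, 3.138, 0.0]
contact_force: [-1.0, -1.1, 3.0]
grip_width: 0.0114
```

Run:
```python
from h import *
from bench import r
o=r.get_obs()
f=r.grab_frame("wrist");np.savez("w3.npz",**f);cv2.imwrite("pics/w3.png",f["img"][:,:,::-1])
print(o)
```

```text
{'clock': 4.0, 'joints': array([-0.45502173,  0.55795296,  0.17768442,  1.80656401, -0.13227   ,
        0.78814108,  1.26655751]), 'qvel': array([ 6.88801768e-04,  1.37516815e-03, -2.35141009e-04, -7.44119396e-04,
       -2.06050251e-05,  4.39793994e-05,  6.90207161e-05]), 'tau': array([-3.15651130e-01, -5.59523642e+01,  3.86752501e+00, -2.14852577e+01,
       -9.79133695e-02, -1.51875098e-01, -6.32185969e-03]), 'tcp_pos': array([0.60842269, 0.13848186, 0.08956707]), 'orientation': array([1.47431121e-01, 3.13771055e+00, 1.25811541e-04]), 'contact_force': array([-0.95298251, -1.13397589,  2.96825629]), 'moment': array([-0.12075072,  0.08559513, -0.01778165]), 'grip_width': 0.011396803565457227}
```

View pics/w3.png

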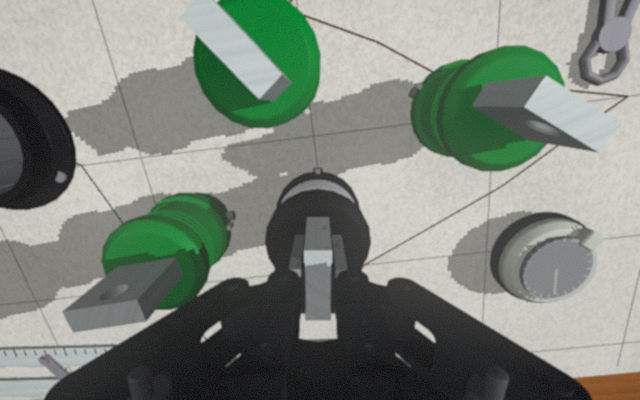

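Request:
send_rows:
  moves: [0,0,-15,0,0,0,-40,0,0,0,-80,0,0,0,-120,0,0,0,-145,0,0,0,-150,0,0,0,-150,0]

```text
clock: 4.92
tcp_pos: [0.6077, 0.1385, 0.2388]
orientation: [-0.147, -3.137, 0.0]
contact_force: [-0.5, 0.5, -2.7]
grip_width: 0.0113
```

Request:
send_rows:
  moves: [-3,-20,0,2,-8,-65,0,7,-14,-115,0,12,-21,-165,0,18,-27,-215,0,23,-33,-265,0,28,-36,-295,0,31.5,-37,-300,0,31.5]

```text
clock: 5.92
tcp_pos: [0.6159, -0.1668, 0.2386]
orientation: [-1.001, -2.977, 0.002]
contact_force: [-0.4, 1.2, -1.8]
grip_width: 0.0111
```

Request:
send_rows:
  moves: [0,0,0,0,0,0,0,0,0,0,0,0]

```text
clock: 6.3
tcp_pos: [0.6173, -0.1619, 0.2392]
orientation: [-0.99, -2.981, -0.001]
contact_force: [-0.9, -0.4, -1.5]
grip_width: 0.0114
```

Run:
```python
from h import *
from bench import r
o=r.get_obs()
f=r.grab_frame("wrist");np.savez("w4.npz",**f);cv2.imwrite("pics/w4.png",f["img"][:,:,::-1])
print(o["clock"],o["tcp_pos"],o["joints"].round(2),o["contact_force"],o["grip_width"],rel(o,[.5376,-.104,.23])[2])
```

```text
6.3 [ 0.61727789 -0.16188482  0.23924255] [-0.14  0.43  0.41  1.66 -0.19  1.09  1.25] [-0.90486219 -0.43957107 -1.5225458 ] 0.011446225741285907 143.27439505516068
```

View pics/w4.png

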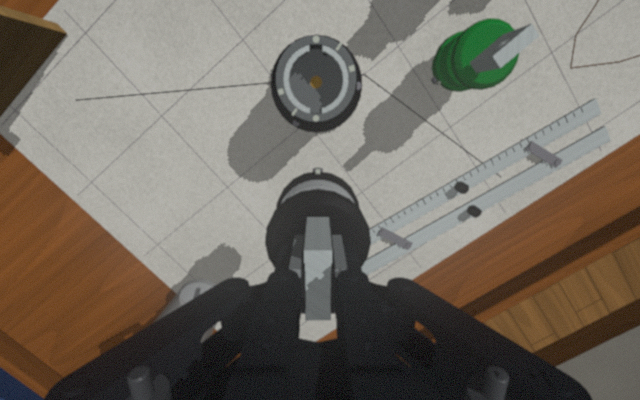

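Run:
```python
from h import *
f=dict(np.load("w4.npz"))
crop(f["img"],265,25,370,135,7,"pics/w4l.png")
crop(f["img"],260,155,380,235,6.5,"pics/w4h.png")
```

```text
(no output)
```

View pics/w4l.png

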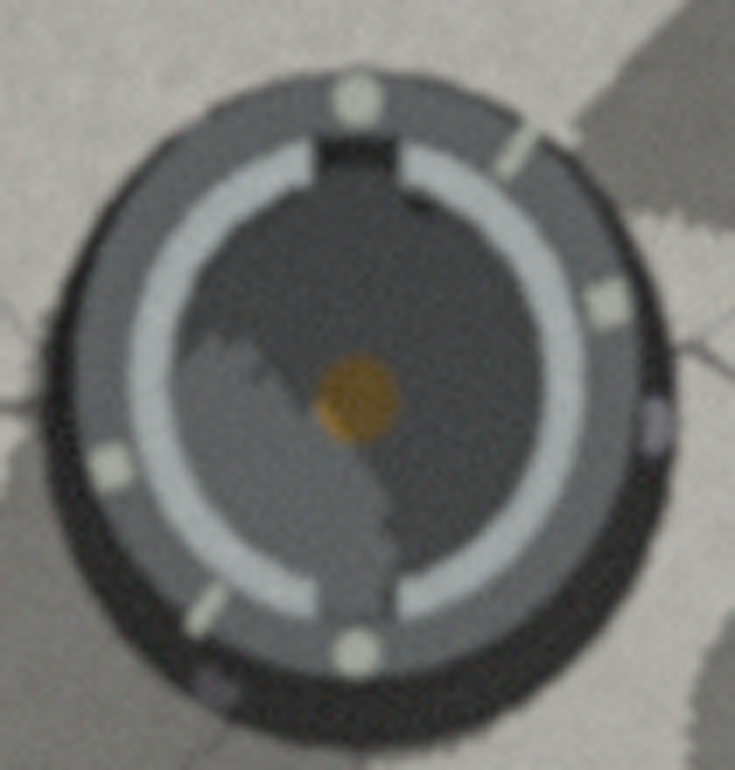

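View pics/w4h.png

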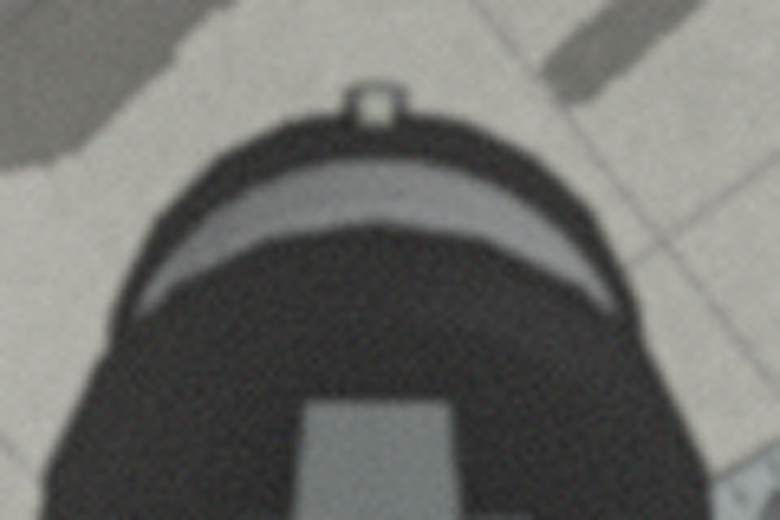

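Run:
```python
from h import *
from bench import r
o=r.get_obs()
f=dict(np.load("w4.npz"))
R=Ro.from_rotvec(o["orientation"]).as_matrix();z0=o["tcp_pos"][2]-.0896
L=lambda u,v,z:(R.T@(onz(f,u,v,z)-o["tcp_pos"])*1000).round(2)
h=lambda a,b,z:L(260+a/6.5,155+b/6.5,z0+z)
print("lug base +18",h(380,400,.084),"cap bottom +31",h(378,228,.072),"collar bottom +31",h(378,113,.026), "rib outer", h(377,86,.026),h(377,86,.036))
l=lambda a,b,z:L(265+a/7,25+b/7,z)
D=[l(*p,.09) for p in [(357,100),(357,652),(518,150),(208,610),(608,303),(110,467)]]
for q in range(0,6,2):
  c=(D[q]+D[q+1])/2;d=D[q]-D[q+1];print(c,np.degrees(np.arctan2(d[1],d[0])),np.linalg.norm(d))
print(l(358,400,.066))
# ring ellipse top: inner/outer edges of rim
for p in [(357,70),(357,678),(75,375),(640,375)]: print(l(*p,.09))
# also w2/w1 head-in-tool check
for n,px in [("w1",(322.9,192))]:pass
```

```text
lug base +18 [17.96  1.51  5.61] cap bottom +31 [29.66  1.36 17.61] collar bottom +31 [29.63  1.44 63.61] rib outer [32.72  1.32 63.61] [34.86  1.31 53.61]
[ 98.945  -0.5   149.29 ] 0.06620916251338382 69.23004911163937
[ 98.835  -0.345 149.295] 35.87784120258616 71.27268972053741
[ 99.     -0.6   149.295] 72.91287772573136 70.17771512381975
[ 98.9   -0.48 173.29]
[137.03  -0.45 149.3 ]
[ 60.8   -0.55 149.28]
[100.35 -38.41 149.28]
[100.39  37.56 149.31]
```

Request:
send_rows:
  moves: [15,0,0,0,45,-1,0,0,75,-2,0,0,93,-2,0,0,99.5,-2,0,0,99.5,-2,15,0,99.5,-2,30,0,99.5,-2,35,0]

```text
clock: 7.35
tcp_pos: [0.5355, -0.1058, 0.2023]
orientation: [-0.994, -2.978, 0.002]
contact_force: [-0.7, -0.6, -2.4]
grip_width: 0.0115
```

Request:
send_rows:
  moves: [0,0,0,0,0,0,0,0,0,0,0,0]

```text
clock: 7.72
tcp_pos: [0.5365, -0.1056, 0.2047]
orientation: [0.994, 2.98, 0.0]
contact_force: [-0.5, 0.8, -1.8]
grip_width: 0.0114
```

Run:
```python
from h import *
from bench import r
o=r.get_obs()
f=r.grab_frame("wrist");np.savez("w5.npz",**f);crop(f["img"],230,130,410,250,4.4,"pics/w5.png")
s=r.grab_frame("scene");crop(s["img"],270,130,370,220,7,"pics/s5.png")
print(o["clock"],o["tcp_pos"],o["contact_force"],rel(o,[.5,0,0])[2])
```

```text
7.725 [ 0.53649744 -0.10558246  0.20468291] [-0.45161561  0.75717774 -1.83048784] 143.1182505447031
```

View pics/w5.png

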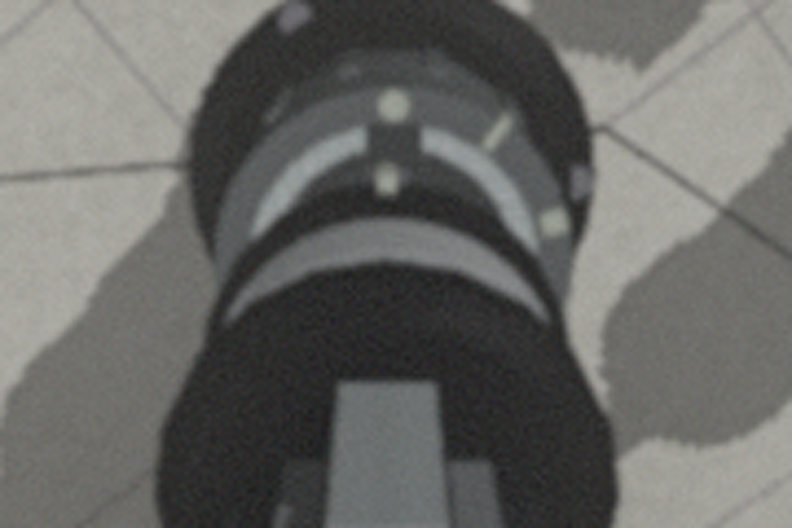

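View pics/s5.png

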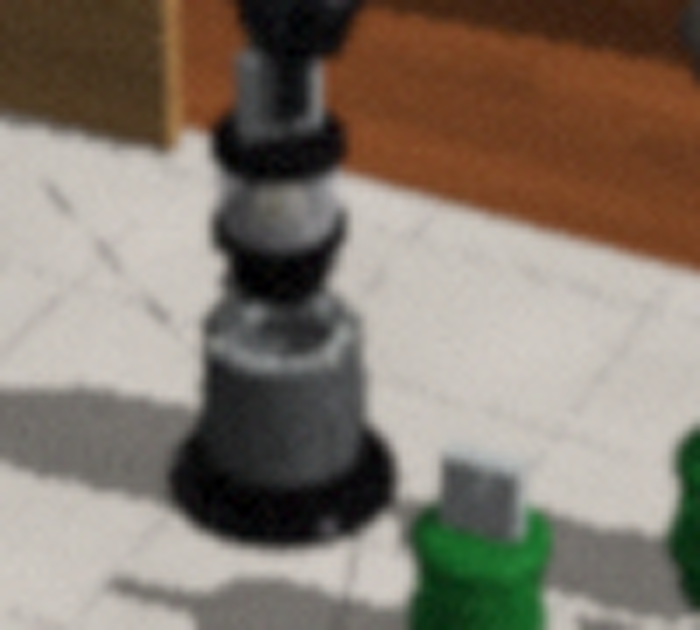

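```bash
cat > m.py <<'E'
from h import *
def tl(f,o):
    R=Ro.from_rotvec(o["orientation"]).as_matrix()
    return lambda u,v,z:(R.T@(onz(f,u,v,z)-o["tcp_pos"])*1000).round(2)
E
python3 - <<'E'
from m import *
from bench import r
o=r.get_obs();f=dict(np.load("w5.npz"));l=tl(f,o);z0=o["tcp_pos"][2]-.0896
c=lambda a,b,z:l(230+a/4.4,130+b/4.4,z)
print("dot(34.6)",c(395,105,.09),"bar",c(498,131,.09),"sq",c(554,222,.09),"slot mid",c(394,140,.09))
print("lug18",c(387,381,z0+.084),"cap31",c(387,262,z0+.072),"collar31",c(387,190,z0+.026),"rib",c(387,165,z0+.026),c(387,165,z0+.036))
E
```

```text
dot(34.6) [ 34.57   2.68 114.63] bar [ 29.23  23.76 114.64] sq [ 10.03  35.96 114.66] slot mid [ 27.37   2.49 114.63]
lug18 [17.61  0.94  5.59] cap31 [29.66  0.95 17.58] collar31 [28.71  1.   63.59] rib [32.94  1.   63.58] [35.05  0.99 53.58]
```

Request:
send_rows:
  moves: [0.8,1.4,0,0,0.8,1.4,5,0,0.8,1.4,10,0,0.8,1.4,12,0,0.8,1.4,12,0]

```text
clock: 8.45
tcp_pos: [0.5362, -0.1039, 0.192]
orientation: [-0.993, -2.98, 0.0]
contact_force: [-0.8, -0.5, -1.8]
grip_width: 0.0113
```

Run:
```python
from m import *
from bench import r
o=r.get_obs()
f=r.grab_frame("wrist");np.savez("w6.npz",**f);crop(f["img"],230,130,410,250,4.4,"pics/w6.png")
print(o["clock"],o["tcp_pos"],o["contact_force"],rel(o,[.5,0,0])[2])
```

```text
8.45 [ 0.53620755 -0.10389451  0.19199476] [-0.81911853 -0.51577968 -1.8033946 ] 143.12556995835172
```

View pics/w6.png

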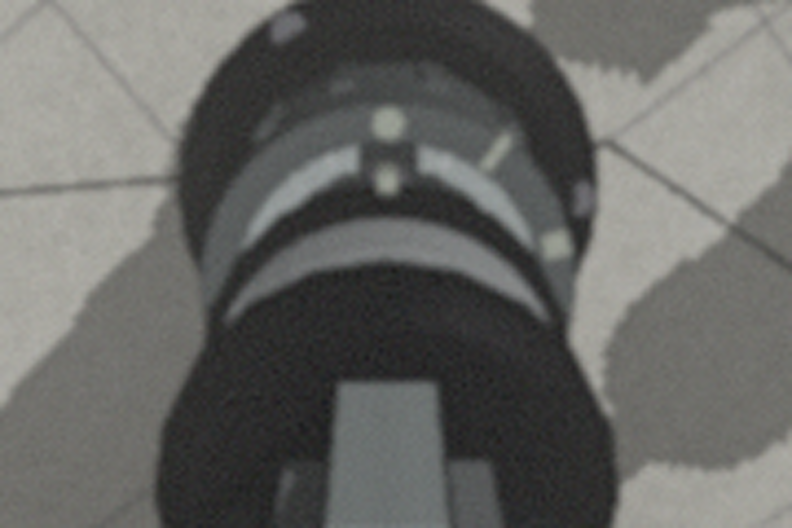

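Run:
```python
from m import *
from bench import r
o=r.get_obs();f=dict(np.load("w6.npz"));l=tl(f,o);z0=o["tcp_pos"][2]-.0896
c=lambda a,b,z:l(230+a/4.4,130+b/4.4,z)
print("z0",z0,"dot(34.6)",c(388,124,.09),"bar 28.8,20.9",c(495,152,.09),"sq 10.3,33.6",c(556,245,.09),"slot mid",c(388,160,.09))
print("lug18",c(387,381,z0+.084),"cap31",c(387,262,z0+.072),"collar31",c(387,190,z0+.026))
```

```text
z0 0.10260400959355774 dot(34.6) [ 33.26   1.14 102.21] bar 28.8,20.9 [ 27.74  22.06 102.2 ] sq 10.3,33.6 [  8.89  34.72 102.2 ] slot mid [ 26.15   1.15 102.21]
lug18 [17.98  0.88  5.6 ] cap31 [30.    0.88 17.6 ] collar31 [29.06  0.92 63.6 ]
```

Request:
send_rows:
  moves: [-0.6,0.2,5,0,-0.6,0.2,10,0,-0.6,0.2,14,0,-0.6,0.2,17,0,-0.6,0.2,19,0]

```text
clock: 9.12
tcp_pos: [0.5369, -0.1041, 0.173]
orientation: [-0.994, -2.98, 0.0]
contact_force: [-0.2, -1.1, -1.8]
grip_width: 0.0109
```

Run:
```python
from m import *
from bench import r
o=r.get_obs()
f=r.grab_frame("wrist");np.savez("w7.npz",**f);crop(f["img"],230,130,410,250,4.4,"pics/w7.png")
print(o["clock"],o["tcp_pos"],o["contact_force"],o["moment"],rel(o,[.5,0,0])[2])
```

```text
9.125 [ 0.53688534 -0.10408669  0.17303764] [-0.21287838 -1.14032547 -1.8395541 ] [-0.01481082  0.04626222 -0.04616064] 143.12438300293758
```

View pics/w7.png

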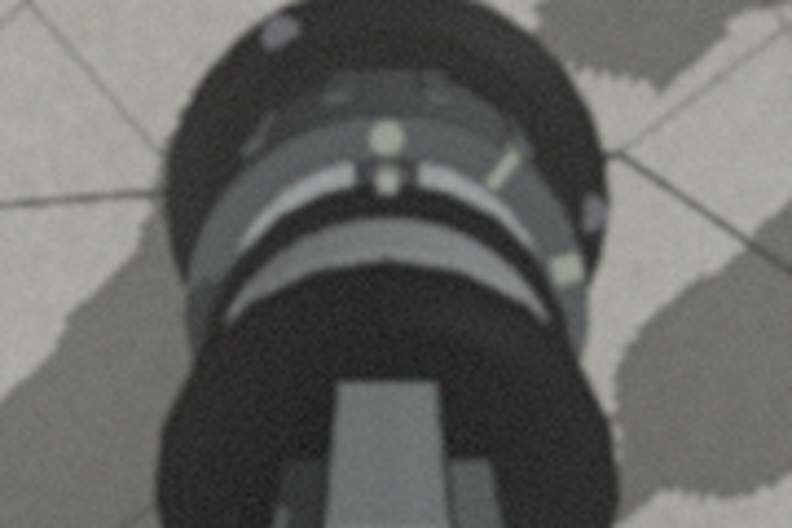

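Request:
send_rows:
  moves: [0,0,3,0,0,0,6,0,0,0,9,0,0,0,12,0,0,0,12,0]

```text
clock: 9.8
tcp_pos: [0.5368, -0.104, 0.161]
orientation: [-0.993, -2.98, 0.0]
contact_force: [0.3, -0.2, -1.6]
grip_width: 0.0115
```

Run:
```python
from m import *
from bench import r
o=r.get_obs()
f=r.grab_frame("wrist");np.savez("w8.npz",**f)
l=tl(f,o)
crop(f["img"],230,130,410,250,4.4,"pics/w8.png")
print(o["clock"],o["tcp_pos"],o["contact_force"],o["moment"],rel(o,[.5,0,0])[2])
```

```text
9.8 [ 0.53675917 -0.10402242  0.16099651] [ 0.26593032 -0.20719917 -1.58489687] [ 0.00103143 -0.00337373  0.02952356] 143.13408985704865
```

View pics/w8.png

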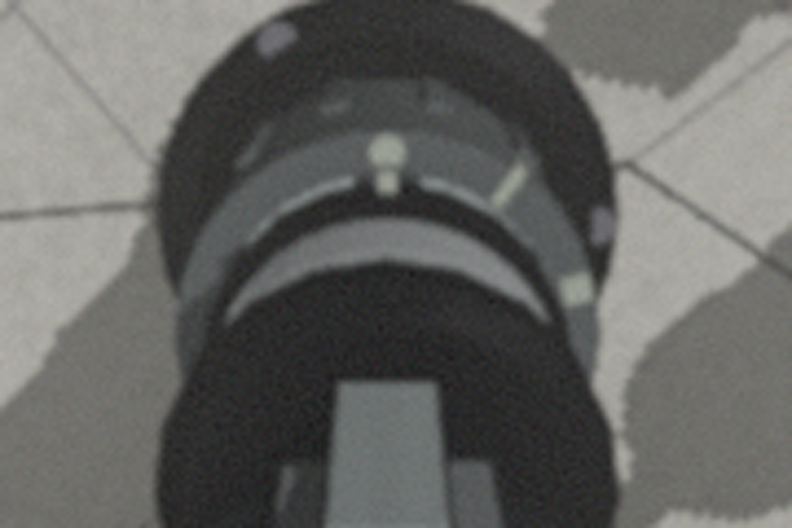

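Still no contact, and z0 is about 71.4 mm. About 5.5 mm remain to the floor.

Request:
send_rows:
  moves: [0,0,2,0,0,0,4,0,0,0,5,0,0,0,5.5,0,0,0,5.8,0,0,0,5.8,0]

```text
clock: 10.6
tcp_pos: [0.537, -0.1041, 0.1556]
orientation: [0.994, 2.98, 0.0]
contact_force: [0.6, -0.2, -2.1]
grip_width: 0.0112
```

Run:
```python
from m import *
from bench import r
o=r.get_obs()
print(o["clock"],o["tcp_pos"],o["contact_force"],o["moment"],rel(o,[.5,0,0])[2],o["joints"].round(2))
```

```text
10.6 [ 0.5370086  -0.10408772  0.15555111] [ 0.55240454 -0.15799215 -2.06357207] [0.03833959 0.02911207 0.00669117] 143.12766051435355 [-0.23  0.37  0.38  1.96 -0.18  0.85  1.18]
```

Request:
send_rows:
  moves: [0,0,0.5,0,0,0,1,0,0,0,1,0]

```text
clock: 10.98
tcp_pos: [0.5372, -0.1042, 0.1555]
orientation: [0.994, 2.98, 0.001]
contact_force: [-3.5, 1.3, 8.0]
grip_width: 0.011
```

Run:
```python
from m import *
from bench import r
o=r.get_obs()
print(o["clock"],o["tcp_pos"],o["contact_force"],o["moment"],rel(o,[.5,0,0])[2])
```

```text
10.975 [ 0.53719229 -0.10420401  0.15552488] [-3.45471016  1.26489844  8.03372924] [0.16057281 0.84749304 0.02186453] 143.11533201368658
```

Request:
send_rows:
  moves: [0,0,-0.4,3,0,0,-0.4,8,0,0,-0.4,14,0,0,-0.4,20,0,0,-0.4,26,0,0,-0.4,31,0,0,-0.4,34,0,0,-0.4,34]

```text
clock: 11.98
tcp_pos: [0.5375, -0.1041, 0.1555]
orientation: [1.82, 2.56, 0.001]
contact_force: [-1.9, -0.3, 5.8]
grip_width: 0.0109
```

Run:
```python
from m import *
from bench import r
o=r.get_obs()
f=r.grab_frame("wrist");np.savez("w9.npz",**f)
crop(f["img"],230,130,410,250,4.4,"pics/w9.png")
print(o["clock"],o["tcp_pos"],o["contact_force"],o["moment"],rel(o,[.5,0,0])[2],o["joints"].round(2))
```

```text
11.975 [ 0.53750907 -0.10405194  0.15552085] [-1.90454818 -0.3393146   5.78010805] [0.11941628 0.2580842  0.03114803] 109.17144005190336 [-0.34  0.39  0.52  1.96 -0.26  0.85  0.66]
```

View pics/w9.png

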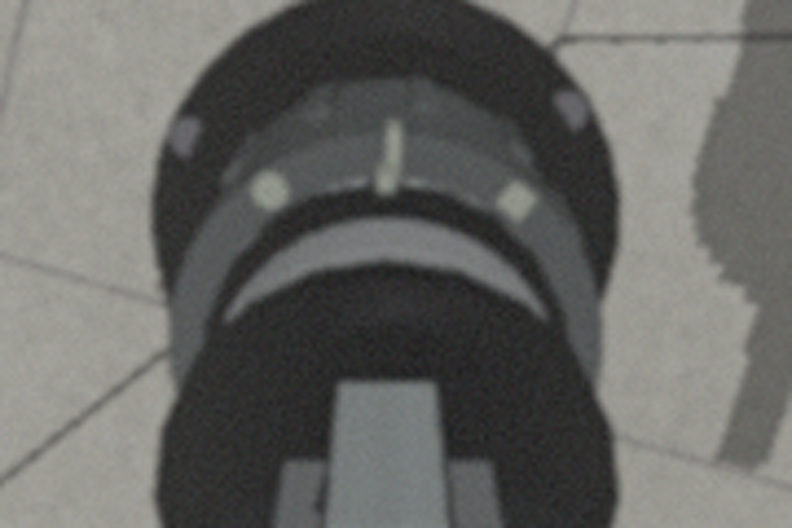

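Request:
send_rows:
  moves: [0,0,0,1,0,0,0,2,0,0,0,2,0,0,0,2]

```text
clock: 12.52
tcp_pos: [0.5375, -0.104, 0.1555]
orientation: [1.864, 2.528, 0.002]
contact_force: [-1.8, 0.5, 4.7]
grip_width: 0.011
```

Run:
```python
from m import *
from bench import r
o=r.get_obs()
f=r.grab_frame("wrist");np.savez("w10.npz",**f)
crop(f["img"],270,140,370,215,8,"pics/w10.png")
print(o["clock"],o["tcp_pos"],o["contact_force"],o["moment"],rel(o,[.5,0,0])[2])
l=tl(f,o)
```

```text
12.525 [ 0.53754295 -0.1040208   0.15552547] [-1.82612041  0.50662323  4.65658926] [0.14379598 0.25035683 0.11319554] 107.20873904873386
```

View pics/w10.png

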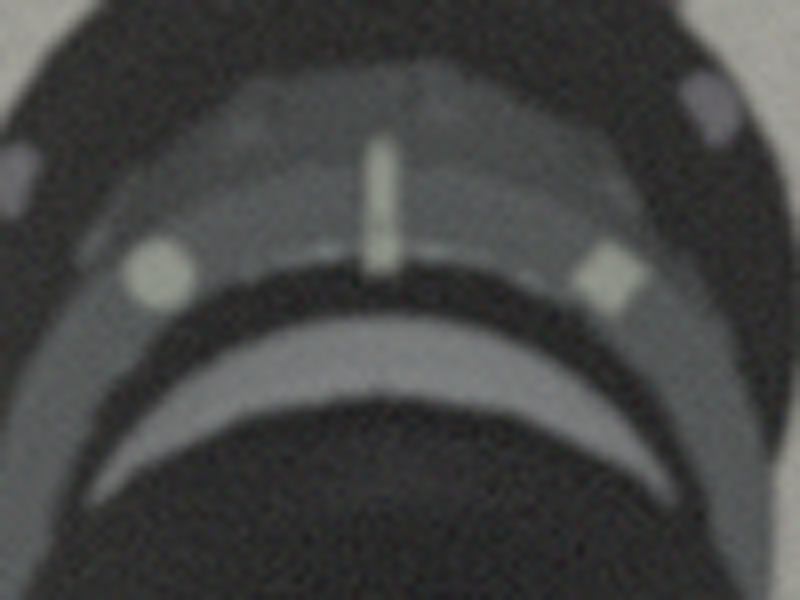

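The pointer, crop (380,262), is in line with the bar, crop (380,190). Dot and square sit symmetrically at (158,272) and (608,275). I'll check the surroundings once more before handing in.

Run:
```python
from m import *
from bench import r
f=r.grab_frame("scene");crop(f["img"],170,100,490,300,2.5,"pics/s11.png")
o=r.get_obs();print(o["clock"],o["tcp_pos"],o["contact_force"],o["grip_width"],rel(o,[.5,0,0])[2])
```

```text
12.625 [ 0.53753555 -0.10405837  0.1555238 ] [-1.8272531   0.15239006  5.27266726] 0.011075850578133001 107.20910492365881
```

View pics/s11.png

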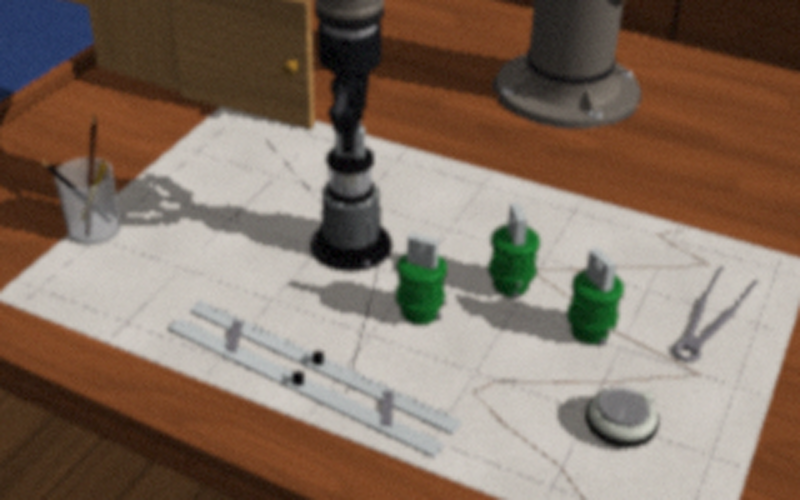

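The head stands upright in the lantern at crop (350,200), still gripped. The green heads, rule, compass, dividers and cup are where they were.

```bash
python3 -c "
from bench import r
print(r.hand_in())"
```

```text
the job is handed in; nothing more can be done
None
```

The lamp head is fitted in the lantern and held at the test mark, and I handed the job in at about 12.6 s with the head still gripped at 60 N.

I picked the black head by its eye, lowered it into the socket with the pins down the two slots, and pressed until it met the floor. I then turned it 36° clockwise.

**Last checks:**
- **Depth:** the tool stood within 0.1 mm of the computed home height, with a light push of about 5 N upward on the tool.
- **Angle:** the tool had turned 35.9°, and the wrist picture showed the pointer in line with the bar. The catches begin to resist at about 47°, so the lock was not reached.
- **Grip:** the opening stayed steady at 11 mm.
- **Other things:** the final scene picture showed everything else where it lay.

**One disagreement:** the top and wrist cameras differed by 3–6 mm on where the head and lantern stood. The wrist view also showed the gripped head about 1 mm off centre, so I aligned the head to the lantern within the same wrist pictures. It went in with no contact felt before the floor.

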